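# Turn the sample table to its loading notch and snap the cover onto the cell

### The job

Lift the sample table's sprung plunger, turn the table a quarter turn so the sample cell comes out from under the measuring head, and let the plunger drop home in the loading notch. Then take the smaller of the two knobbed covers and press it level onto the cell until the three clips snap over its rim, and keep pressing: finish with your fingers still on the cover, holding it down with a steady push of about 10 N. Leave the wide lid and everything else on the bench where they are.

Things in the scene. Friction and masses are not known exactly. Their poses are not given: they have to be found in the camera images.
- index_base: White round base (310 mm across, 14 mm high) of a rotary sample table, fixed to the bench. Origin: centre of its underside, on the turning axis; +x points to the measuring head. A steel index ring on its rim runs from its -x side to its -y side (135 mm mean radius, 26 wide, top 30 mm above bench) with two 16 mm notches: measuring notch at -x, loading notch at -y
- measuring_head (a point): Centre of the underside of the measuring head, a dark upright cylinder (36 mm across, underside 102 mm, top 150 mm above the bench), fixed over the cell's start position, 58 mm from the turning axis. Its arm (top 145 mm) runs outwards to a post 185 mm from the turning axis
- turntable (a joint): Angle (rad) of the aluminium turntable (210 mm across, top 44 mm above bench), positive counter-clockwise from above, stops -0.06 and 1.64. 0 (start): cell under the head, plunger in the measuring notch. 1.571: cell at base +y, plunger in the loading notch (0.03 rad play). The plunger is on a lug 180 degrees from the cell. Friction about 2 N at the plunger
- plunger (a joint): Lift (m) of the sprung index plunger; 0 = home in a notch, stop at 0.022. Its 10 mm round-ended pin stands 10 mm deep in the notch, so the table turns only while it is lifted over 0.010 (0.016 is comfortable); between notches it rests on the ring at 0.010. The spring pushes it down with about 4 N, 7 N when lifted
- plunger_grip (a point): On the axis of the plunger's black pull knob (upright cylinder 24 mm across, 26 mm high, spins freely about its own axis), 10 mm below the knob's top; at home 76 mm above the bench, 135 mm from the turning axis. Its x and y axes spin with the knob
- load_notch (a point): Centre of the loading notch at the level of the index ring's top, 30 mm above the bench; fixed to the base. The plunger's axis must stand over this point to drop home
- cell_seat (a point): Centre of the unpressed seal's top face on the sample cell, 62 mm above the bench, 58 mm from the turning axis, z up. Turns with the table but does not sink with the seal. The snapped cover rests with its underside about 1 mm below this point and can be pushed 5 mm further down against the seal
- seal: The cell's sprung black round seal, 46 mm across. Origin: centre of its top face; sinks as it is pressed: 1 N at first touch, then 2 N per mm, 6 mm travel
- clip_nose (a point): One of three equal sprung steel clips round the cell, at 60, 180 and 300 degrees from the outward radius. This point: centre of its round nose (4 mm radius), 33 mm from the cell's axis, 16 mm above cell_seat; clip top 20 mm above. The cover going down spreads the noses (from about 13 mm above the seal, 7-12 N at 9 mm); from about 3 mm down they snap in over its rim, pulling it down
- cover: The cell's cover: loose aluminium disc 64 mm across, 13 mm thick, lower edge bevelled (6 mm in, 9 mm up), with an upright black round knob 22 mm across in the middle, top 51 mm above the underside; about 120 g. Origin: centre of its underside, z up; yaw is free. While pressing keep fingertips 25 mm or more above the underside to clear the clips. Stands on the bench, robot's right
- wide_lid: A lid of the same shape but 88 mm across, not for this cell: leave alone. Also on the bench to the robot's right; origin at the centre of its underside
- sample_jar: Bystander: small capped jar 48 mm across, 60 mm high; leave alone; origin at its underside
- vial: Bystander: amber vial 24 mm across, 45 mm high; leave alone; origin at its underside
- crucible: Bystander: white crucible 44 mm across, 34 mm high; leave alone; origin at its underside
- beaker: Bystander: glass beaker 68 mm across, 85 mm high; leave alone; origin at its underside
- spatula: Bystander: steel spatula 170 mm long, lying; leave alone; origin at its underside, between its ends
- reagent: Bystander: amber bottle 60 mm across, 150 mm high; leave alone; origin at its underside
- dish: Bystander: white dish 90 mm across, 14 mm high; leave alone; origin at its underside
Mind the look-alikes: they are no part of the job. Leave any blue look-alike of the cover alone.

How it is judged:
By the outcome, as a careful person would: the job done as asked, in the order asked, and still so for the second after the job is handed in, while the arm keeps its last pose, push and grip.
It also fails if it takes over 72 s, if anything falls off the work surface, if the arm or the gripper's body presses on something with over 40 N, if the wrist force passes 120 N, or if a joint passes its speed limit or range.

### The arm

A 6-joint arm with a two-finger parallel gripper is mounted at the origin on the work surface. World frame = base frame: x ahead of the robot, y to its left, z up, the work surface at z = 0. Lengths are in m, angles in rad, forces in N, time in s.
With the tool pointing down it reaches from about 0.4 to 0.825 m from the base axis. Payload 7 kg.
Tool frame: the origin (TCP) lies at the very end of the fingers, on their centre line; the grasp point (between the pads) lies arm.grip_point_offset behind it (arm.grip_point_offset is the distance from the TCP to the grasp point, in m); z points along the fingers, y is the line along which they close (so a half turn about z gives the same grasp; the last joint's range is limited). The gripper opens to 88 mm and grips with 3 to 60 N. Pads are 19 mm wide; open, the fingers measure 130 mm over their backs; the gripper's body (78 mm by 193 mm) begins 47 mm behind the grasp point.
Start: joints at [-0.846, 0.359, 0.012, 0, -1.224, -0.288], TCP at [0.286, -0.612, 0.227] pointing down, gripper open.
Joint ranges: [-3.07, 3.07], [-1.43, 2.12], [-1.02, 1.25], [-3.03, 1.67], [-3.05, -0], [-3.03, 3.03]. Speed limits (rad/s): [2.39, 2.39, 3.01, 3.14, 3.14, 3.14].

### API

Orientations are given as [roll, pitch, yaw] about the fixed x, y, z axes, in that order (R = Rz(yaw) Ry(pitch) Rx(roll)).
In Python, from station import arm gives the robot as it stands.
- The arm moves only by the shell command python3 -m crank 'ROWS' [OPENING] [FORCE]. ROWS is JSON, a list of rows, each an object of numbers: "dx", "dy", "dz": the shift along the tool's x, y, z in cm; "wx", "wy", "wz": the turn, a rotation vector about the tool's x, y, z in degrees. A call has exactly 10 rows; each row is the pose to reach, as a shift and turn from the pose commanded when the call began, along the tool's axes at that moment; what a row does not reach only later rows make up. A row lasts 1/8 s, in which the tool goes at most 62.5 mm and 10.7 degrees, less where a joint would pass 70% of its speed; a pose out of reach is approached as far as the arm can. A call with a gripper value outside its range is refused whole. OPENING is the finger opening in cm, from 0 to 8.76, set as the call begins (- or left out, the last holds). The fingers move at their own pace and stop on an object; FORCE is the grip in N (left out, the last holds). Time passes only in rows, so rows that repeat a pose let the fingers close, or fill a call up. It gives the time, the measured TCP pose, the force, the opening and the grip force at its end, in the units of the state.
- arm.get_state(): the state, without advancing time (a new reading comes with each control period).
- arm.grab_frame(name): name is "scene" or "side" or "wrist"; returns the picture (384x512x3 uint8, red, green, blue); there is no depth.
- arm.calibration(name): a dict with "fx", "fy", "cx", "cy" (pixels), "dist_coeffs" ([k1, k2, p1, p2, k3] as OpenCV has them; the pictures are not rectified), "world_from_camera" (4x4, takes a point from camera to world coordinates). Camera axes: x right, y down, z forward; pixel columns grow to the right and rows downward; lengths in m; the calibration is good to about 2 mm. A picture is of the moment at which its call begins: read the wrist's pose just before it. calibration takes no time and is no camera call; for the wrist camera it gives the pose at the moment of the call.
- arm.job_done(): hands the job in; it is judged then, once.
Trained networks look in the newest picture that a camera, given by its name, has taken for a name from the list of things; names that differ only in an ending like _2 or _b are one class to them, and where a whole thing is asked for, a point or a joint stands for the part that bears it (a point fixed in the world has none). Each returns a list of dicts, best first, with "confidence" (0 to 1); they miss things now and then, are a little off and sometimes report something else, mostly with a low value. They report only what shows in the picture. A call takes as long as a camera call. They do not tell look-alikes from the thing itself.
- arm.find_in(camera, query): "centre" ([x, y, z] in m, in world coordinates, good to about 4 mm: the middle of the surface that is visible of it).
- arm.masks_of(camera, query): "pixels" (384x512 bool, what is visible of it).
- arm.mark_of(camera, query): "centre" ([x, y, z] in m, in world coordinates, good to about 4 mm: a listed point, or the origin of a listed thing).
The state is a dict: "t": time; "q": joint angles; "qd": joint speeds; "joint_efforts": joint torques, N m; "eef_pos": TCP position; "ee_rot": TCP orientation; "force": force on the tool from outside, world axes, zero at the start; "moment": the same for the moment, N m; "width": finger opening in m; "gripper_force": force on a finger pad.
Only numpy, scipy, OpenCV 4.12 (cv2) and the standard library are available. Lean on these libraries where they do the work, as an engineer would, in place of code of your own. Each camera call takes 0.05 s, during which the arm holds its last target. There are 200 camera calls.

## Working session

There is one attempt and no reset: what is moved stays moved. The work goes in short steps, Python scripts to look and compute and a shell command to move; the robot and the scene stay as the last step left them, time stands still between calls to the robot, and variables do not carry over. Pictures are saved under pics/ and viewed, at most 10 in all, crops included, and the job is handed in when it is done.

```bash
mkdir -p pics; ls
cat > h.py <<'E'
import numpy as np, cv2
from scipy.spatial.transform import Rotation as R
from station import arm
def save(cam,name):
    f=arm.grab_frame(cam); cv2.imwrite('pics/'+name,f[:,:,::-1]); return f
def ray(cam,px,cal=None):
    c=cal or arm.calibration(cam); K=np.array([[c['fx'],0,c['cx']],[0,c['fy'],c['cy']],[0,0,1]])
    u=cv2.undistortPoints(np.array([[px]],float),K,np.array(c['dist_coeffs'],float))[0,0]
    T=np.array(c['world_from_camera']); return T[:3,3],T[:3,:3]@np.array([u[0],u[1],1])
def atz(cam,px,z,cal=None):
    o,d=ray(cam,px,cal); return o+d*(z-o[2])/d[2]
def proj(cam,p,cal=None):
    c=cal or arm.calibration(cam); K=np.array([[c['fx'],0,c['cx']],[0,c['fy'],c['cy']],[0,0,1]])
    W=np.linalg.inv(np.array(c['world_from_camera']))
    return cv2.projectPoints(np.array([p],float),cv2.Rodrigues(W[:3,:3])[0],W[:3,3],K,np.array(c['dist_coeffs'],float))[0][0,0]
def tool(p):  # world point -> shift in tool axes, cm
    s=arm.get_state(); return s['ee_rot'],R.from_euler('xyz',s['ee_rot']).inv().apply(np.array(p)-s['eef_pos'])*100
E
python3 - <<'E'
from h import *
np.set_printoptions(precision=4,suppress=True)
s=arm.get_state(); print(s['t'],s['eef_pos'],s['ee_rot'],s['q'],arm.grip_point_offset,s['width'])
a=save('scene','s0.png'); b=save('side','d0.png'); 
for c in ('scene','side'):
    print(c,np.array(arm.calibration(c)['world_from_camera'])[:3,3])
    for n in ['index_base','measuring_head','plunger_grip','load_notch','cell_seat','cover','wide_lid']:
        print(n,[(np.round(r['centre'],4),round(r['confidence'],2)) for r in arm.mark_of(c,n)])
print(arm.get_state()['t'])
cv2.imwrite('pics/both.png',cv2.resize(np.vstack([a,b])[:,:,::-1],(448,600)) if 0 else cv2.resize(np.hstack([a,b])[:,:,::-1],(800,300)))
E
```

```text
pics
0.0 [ 0.2853 -0.6112  0.2256] [ 3.1399 -0.0001 -2.7049] [-0.8459  0.3594  0.0111 -0.0004 -1.2241 -0.2881] 0.0188 0.08765295966546072
scene [ 1.2674 -0.6783  1.354 ]
index_base [(array([0.579 , 0.0927, 0.0026]), 0.86)]
measuring_head [(array([0.6427, 0.0937, 0.1016]), 0.61)]
plunger_grip [(array([0.4432, 0.1086, 0.0742]), 0.63)]
load_notch [(array([ 0.5658, -0.0395,  0.0278]), 0.86)]
cell_seat [(array([0.6399, 0.0907, 0.0629]), 0.88), (array([ 0.5368, -0.1966,  0.0007]), 0.26)]
cover [(array([ 0.4951, -0.4082, -0.0008]), 0.82), (array([ 0.3508, -0.2832,  0.0031]), 0.66), (array([ 0.3685, -0.4123, -0.0023]), 0.61), (array([ 0.4492, -0.3094,  0.0003]), 0.6)]
wide_lid [(array([ 0.5879, -0.3005,  0.0026]), 0.63)]
side [0.3115 0.8511 1.044 ]
index_base [(array([0.5827, 0.0942, 0.0027]), 0.59), (array([0.4419, 0.1069, 0.0781]), 0.5)]
measuring_head [(array([0.6361, 0.0947, 0.1031]), 0.8), (array([0.6641, 0.359 , 0.0006]), 0.63), (array([0.6368, 0.0906, 0.0646]), 0.46)]
plunger_grip [(array([0.4438, 0.105 , 0.0759]), 0.63)]
load_notch [(array([ 0.5672, -0.0408,  0.0316]), 0.62)]
cell_seat [(array([0.6371, 0.0894, 0.0646]), 0.77)]
cover [(array([ 0.3477, -0.2824,  0.0013]), 0.78), (array([ 0.4961, -0.4118, -0.0024]), 0.78), (array([ 0.374 , -0.4091, -0.0003]), 0.54)]
wide_lid [(array([ 0.5931, -0.2988,  0.0011]), 0.72)]
0.8
```

View pics/s0.png

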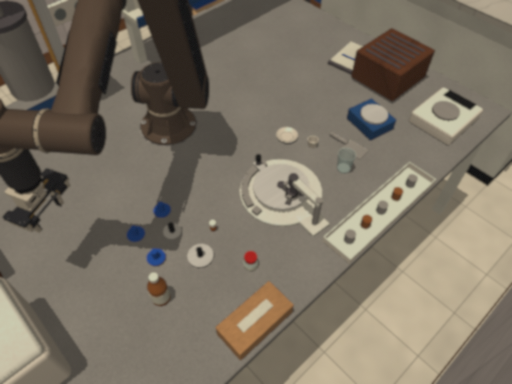

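View pics/d0.png

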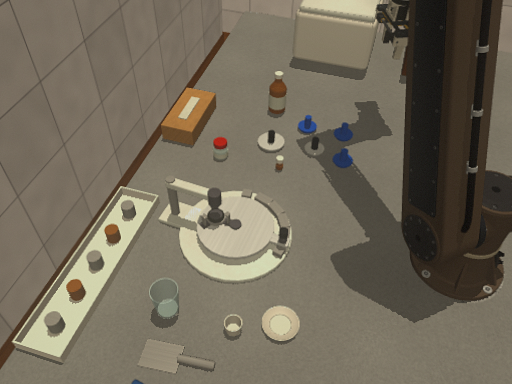

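The scene picture shows a grey disc with a black knob at (171,232), the cover candidate. The blue look-alikes are at (162,210), (136,233) and (156,257), the wide white lid at (200,255) and the plunger knob at (258,160). In the side view the cover is at (314,146), the wide lid at (271,140) and the plunger at (283,234). I choose the grey one at (171,232), at about (0.449,-0.309), and will check it in a close crop from the wrist camera.

Run:
```python
from h import *
np.set_printoptions(precision=4,suppress=True)
s=arm.get_state();c=arm.calibration('wrist');T=np.array(c['world_from_camera'])
Rt=R.from_euler('xyz',s['ee_rot'])
print('cam in tool',Rt.inv().apply(T[:3,3]-s['eef_pos']),'axis',Rt.inv().apply(T[:3,2]),c['fx'])
for n in ['reagent','sample_jar','vial']:
    arm.grab_frame('scene') if n=='reagent' else 0
    print(n,[(np.round(r['centre'],3),round(r['confidence'],2)) for r in arm.mark_of('scene',n)])
for p in ([0.449,-0.309,.25],[0.43,-0.2,.25],[0.4435,0.107,.2]): print(tool(p)[1])
```

```text
cam in tool [ 0.0677  0.0002 -0.1572] axis [-0.2486 -0.0006  0.9686] 338.14503197883704
reagent [(array([ 0.626, -0.482, -0.   ]), 0.91)]
sample_jar [(array([ 0.731, -0.198, -0.002]), 0.59)]
vial [(array([ 0.536, -0.194,  0.006]), 0.41)]
[-27.6147  20.5037  -2.3437]
[-30.5042  31.1841  -2.3435]
[-44.7145  58.4306   2.6569]
```

```bash
python3 -m crank '[{"dx":-2,"dy":1.5,"dz":-1},{"dx":-6,"dy":4.5,"dz":-2},{"dx":-10,"dy":7.5,"dz":-2},{"dx":-14,"dy":10.5,"dz":-2},{"dx":-18,"dy":13.5,"dz":-2},{"dx":-22,"dy":16.5,"dz":-2},{"dx":-25,"dy":18.7,"dz":-2},{"dx":-27,"dy":20,"dz":-2},{"dx":-27,"dy":20,"dz":-2},{"dx":-27,"dy":20,"dz":-2}]' 8.76
python3 - <<'E'
from h import *
np.set_printoptions(precision=4,suppress=True)
f=save('wrist','w1.png');cal=arm.calibration('wrist')
print(arm.get_state()['eef_pos'])
for n in ['cover','wide_lid']:
    print(n,[(np.round(r['centre'],4),round(r['confidence'],2),np.round(proj('wrist',r['centre'],cal))) for r in arm.mark_of('wrist',n)])
E
```

```text
[ 0.2855 -0.6116  0.2266]
cover [(array([ 0.3658, -0.4119,  0.0045]), 0.77, array([377., 287.]))]
wide_lid []$[0]: bad value
```

View pics/w1.png

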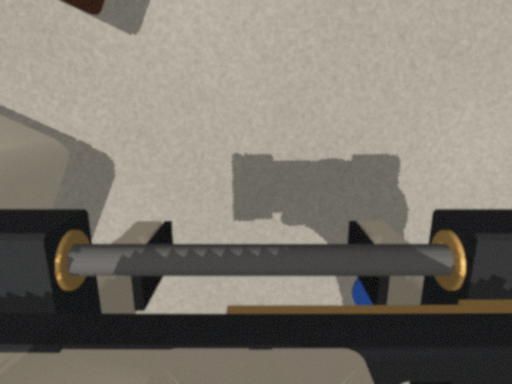

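The close view shows only bench, the fingers at row 260 and a bit of a blue lid at (363,293). The move was refused, so I'll give all six keys.

```bash
python3 -m crank '[{"dx":-2,"dy":1.5,"dz":-1,"wx":0,"wy":0,"wz":0},{"dx":-6,"dy":4.5,"dz":-2,"wx":0,"wy":0,"wz":0},{"dx":-10,"dy":7.5,"dz":-2,"wx":0,"wy":0,"wz":0},{"dx":-14,"dy":10.5,"dz":-2,"wx":0,"wy":0,"wz":0},{"dx":-18,"dy":13.5,"dz":-2,"wx":0,"wy":0,"wz":0},{"dx":-20,"dy":16.5,"dz":-2,"wx":0,"wy":0,"wz":0},{"dx":-20,"dy":18.7,"dz":-2,"wx":0,"wy":0,"wz":0},{"dx":-20,"dy":20,"dz":-2,"wx":0,"wy":0,"wz":0},{"dx":-20,"dy":20,"dz":-2,"wx":0,"wy":0,"wz":0},{"dx":-20,"dy":20,"dz":-2,"wx":0,"wy":0,"wz":0}]' 8.76
python3 - <<'E'
from h import *
np.set_printoptions(precision=4,suppress=True)
f=save('wrist','w2.png');cal=arm.calibration('wrist')
print(arm.get_state()['eef_pos'],arm.get_state()['ee_rot'],proj('wrist',[.449,-.309,0],cal))
for n in ['cover','wide_lid']:
    print(n,[(np.round(r['centre'],4),round(r['confidence'],2),np.round(proj('wrist',r['centre'],cal))) for r in arm.mark_of('wrist',n)])
print(tool([0.4435,0.107,.2])[1])
E
```

```text
t: 2.4
eef_pos: [0.3823, -0.3462, 0.2468]
ee_rot: [-3.141, 0.0, -2.705]
force: [-0.6, -0.6, -0.2]
width: 0.0879
gripper_force: 0.0
[ 0.3823 -0.3463  0.2466] [-3.1415 -0.     -2.7054] [264.493  219.0688]
cover [(array([ 0.3515, -0.2858,  0.002 ]), 0.98, array([317., 158.])), (array([ 0.4957, -0.4108, -0.0018]), 0.96, array([176., 218.])), (array([ 0.367 , -0.4118,  0.0023]), 0.95, array([215., 125.])), (array([ 0.4531, -0.3127,  0.0024]), 0.78, array([260., 221.]))]
wide_lid [(array([ 0.5943, -0.2987, -0.0013]), 0.89, array([226., 313.]))]
[-24.7065  38.5022   4.6338]
```

View pics/w2.png

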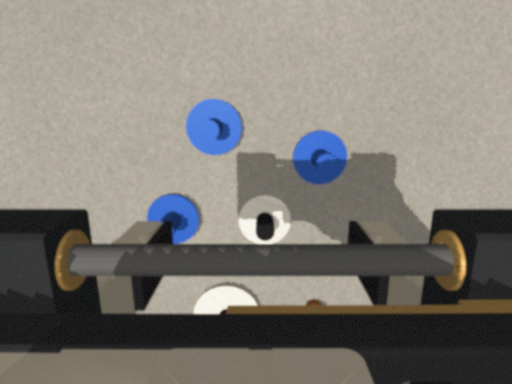

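The cover is confirmed: a grey-white aluminium disc with a black knob at (265,221). The three blue ones are at (214,126), (320,157) and (174,218), and the wide lid at (226,300). Next I go over the plunger.

```bash
python3 -m crank '[{"dx":-2,"dy":3,"dz":0,"wx":0,"wy":0,"wz":-2},{"dx":-5,"dy":8,"dz":0,"wx":0,"wy":0,"wz":-4},{"dx":-8,"dy":13,"dz":0,"wx":0,"wy":0,"wz":-6},{"dx":-11,"dy":18,"dz":1,"wx":0,"wy":0,"wz":-8},{"dx":-14,"dy":23,"dz":2,"wx":0,"wy":0,"wz":-10},{"dx":-17.5,"dy":28,"dz":3,"wx":0,"wy":0,"wz":-12},{"dx":-20.5,"dy":33,"dz":3,"wx":0,"wy":0,"wz":-14},{"dx":-23,"dy":37,"dz":3,"wx":0,"wy":0,"wz":-14},{"dx":-24,"dy":38.5,"dz":3,"wx":0,"wy":0,"wz":-14},{"dx":-24,"dy":38.5,"dz":3,"wx":0,"wy":0,"wz":-14}]' 8.76
python3 - <<'E'
from h import *
np.set_printoptions(precision=4,suppress=True)
for k in range(2):
    f=save('wrist','w3.png');cal=arm.calibration('wrist')
    for n in ['plunger_grip','load_notch','cell_seat','measuring_head','index_base']:
        print(n,[(np.round(r['centre'],4),round(r['confidence'],2),np.round(proj('wrist',r['centre'],cal))) for r in arm.mark_of('wrist',n)])
E
```

```text
t: 3.8
eef_pos: [0.437, 0.1052, 0.2162]
ee_rot: [-3.142, -0.001, -2.459]
force: [-0.7, 0.3, -0.3]
width: 0.0877
gripper_force: 0.0
plunger_grip [(array([0.4458, 0.1039, 0.0737]), 0.9, array([253., 186.]))]
load_notch [(array([ 0.5682, -0.0403,  0.0279]), 0.63, array([ 74., 179.]))]
cell_seat [(array([0.638 , 0.0925, 0.0637]), 0.91, array([130., 315.]))]
measuring_head []
index_base [(array([0.5772, 0.0903, 0.0021]), 0.66, array([176., 248.]))]
plunger_grip [(array([0.4452, 0.1064, 0.0747]), 0.97, array([256., 187.]))]
load_notch [(array([ 0.5651, -0.0454,  0.0298]), 0.84, array([ 71., 175.]))]
cell_seat [(array([0.6379, 0.0924, 0.0638]), 0.88, array([131., 315.]))]
measuring_head []
index_base [(array([0.5783, 0.092 , 0.0008]), 0.82, array([178., 249.]))]
```

View pics/w3.png

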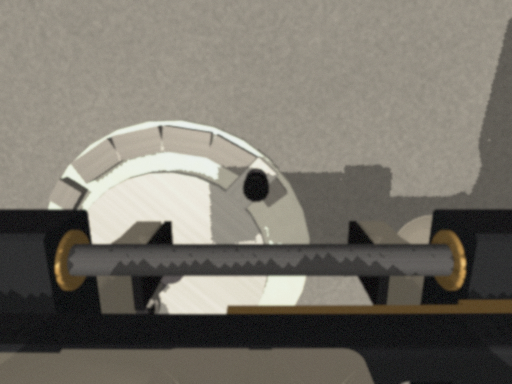

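The wrist picture shows the black plunger knob at (256,185), the ring across the top with a notch gap near (70,190), and the turntable below. I'll fit the base pose to all the sightings and triangulate the knob.

Run:
```python
from h import *
from scipy.optimize import least_squares
np.set_printoptions(precision=4,suppress=True)
O=[('b',.579,.0927),('b',.5827,.0942),('b',.5777,.091),('h',.6427,.0937),('h',.6361,.0947),('h',.6399,.0907),('h',.6371,.0894),('h',.638,.0925),
('n',.5658,-.0395),('n',.5672,-.0408),('n',.5667,-.043),('p',.4432,.1086),('p',.4438,.105),('p',.4455,.105),('p',.4455,.105)]
L=dict(b=(0,0),h=(.058,0),n=(0,-.135),p=(-.135,0))
def m(v,k):
    c,s=np.cos(v[2]),np.sin(v[2]); x,y=L[k]; return np.array([v[0]+c*x-s*y,v[1]+s*x+c*y])
r=least_squares(lambda v:np.concatenate([m(v,k)-(x,y) for k,x,y in O]),[.58,.092,-.1],loss='soft_l1',f_scale=.004)
print(r.x,np.std(r.fun)); 
for k in 'hnp': print(k,m(r.x,k))
print('cell load',r.x[:2]+.058*np.array([-np.sin(r.x[2]),np.cos(r.x[2])]))
# triangulate knob: pixel extents (dark) in masks
A=[];B=[]
for c in ('wrist','side','scene'):
    f=arm.grab_frame(c); cal=arm.calibration(c); q=[d for d in arm.find_in(c,'plunger_grip')]
    print(c,[(np.round(d['centre'],4),round(d['confidence'],2)) for d in q])
    mm=arm.masks_of(c,'plunger_grip')
    if not mm: continue
    k=mm[0]['pixels']&(f.max(2)<70); ys,xs=np.nonzero(k); px=(xs.mean(),ys.mean()); print(px,len(xs))
    o,d=ray(c,px,cal); d/=np.linalg.norm(d); P=np.eye(3)-np.outer(d,d); A.append(P);B.append(P@o)
print('tri knob mid (expect z .073)',np.linalg.solve(sum(A),sum(B)))
print(tool([*m(r.x,'p'),.057]))
```

```text
[ 0.5794  0.0947 -0.083 ] 0.0022404029706552422
h [0.6372 0.0899]
n [ 0.5682 -0.0398]
p [0.4449 0.1059]
cell load [0.5842 0.1525]
wrist [(array([0.445 , 0.1079, 0.0882]), 0.9)]
(np.float64(255.11853088480802), np.float64(185.79131886477464)) 599
side []
(np.float64(283.14814814814815), np.float64(232.92592592592592)) 81
scene [(array([0.4494, 0.1046, 0.0858]), 0.5)]
(np.float64(280.0375939849624), np.float64(179.5639097744361)) 133
tri knob mid (expect z .073) [0.4829 0.1101 0.0147]
(array([ 3.1416,  0.0001, -2.4603]), array([-0.7074, -0.4163, 15.9577]))
```

```bash
python3 - <<'E'
from h import *
np.set_printoptions(precision=4,suppress=True)
A=[];B=[]
for c,px in (('wrist',(255.1,185.8)),('side',(283.15,232.9))):
    o,d=ray(c,px); d/=np.linalg.norm(d); P=np.eye(3)-np.outer(d,d); A.append(P);B.append(P@o)
print('tri knob',np.linalg.solve(sum(A),sum(B)))
E
python3 -m crank '[{"dx":-0.4,"dy":-0.2,"dz":1,"wx":0,"wy":0,"wz":0},{"dx":-0.7,"dy":-0.4,"dz":3,"wx":0,"wy":0,"wz":0},{"dx":-0.7,"dy":-0.4,"dz":5,"wx":0,"wy":0,"wz":0},{"dx":-0.7,"dy":-0.4,"dz":7,"wx":0,"wy":0,"wz":0},{"dx":-0.7,"dy":-0.4,"dz":9,"wx":0,"wy":0,"wz":0},{"dx":-0.7,"dy":-0.4,"dz":11,"wx":0,"wy":0,"wz":0},{"dx":-0.7,"dy":-0.4,"dz":13,"wx":0,"wy":0,"wz":0},{"dx":-0.7,"dy":-0.4,"dz":14.8,"wx":0,"wy":0,"wz":0},{"dx":-0.7,"dy":-0.4,"dz":15.6,"wx":0,"wy":0,"wz":0},{"dx":-0.7,"dy":-0.4,"dz":15.6,"wx":0,"wy":0,"wz":0}]' 8.76
```

```text
tri knob [0.4451 0.1063 0.0707]
t: 6.1
eef_pos: [0.4445, 0.1057, 0.06]
ee_rot: [3.142, -0.001, -2.46]
force: [-0.8, 0.2, -0.5]
width: 0.0873
gripper_force: 0.0
```

```bash
python3 -m crank '[{"dx":0,"dy":0,"dz":0,"wx":0,"wy":0,"wz":0},{"dx":0,"dy":0,"dz":0,"wx":0,"wy":0,"wz":0},{"dx":0,"dy":0,"dz":0,"wx":0,"wy":0,"wz":0},{"dx":0,"dy":0,"dz":0,"wx":0,"wy":0,"wz":0},{"dx":0,"dy":0,"dz":0,"wx":0,"wy":0,"wz":0},{"dx":0,"dy":0,"dz":0,"wx":0,"wy":0,"wz":0},{"dx":0,"dy":0,"dz":0,"wx":0,"wy":0,"wz":0},{"dx":0,"dy":0,"dz":0,"wx":0,"wy":0,"wz":0},{"dx":0,"dy":0,"dz":0,"wx":0,"wy":0,"wz":0},{"dx":0,"dy":0,"dz":0,"wx":0,"wy":0,"wz":0}]' 0.5 25
```

```text
t: 7.35
eef_pos: [0.4449, 0.106, 0.0606]
ee_rot: [-3.141, 0.0, -2.46]
force: [1.9, -1.1, -0.2]
width: 0.0232
gripper_force: 25.0
```

```bash
python3 -m crank '[{"dx":0,"dy":0,"dz":-0.3,"wx":0,"wy":0,"wz":0},{"dx":0,"dy":0,"dz":-0.6,"wx":0,"wy":0,"wz":0},{"dx":0,"dy":0,"dz":-0.9,"wx":0,"wy":0,"wz":0},{"dx":0,"dy":0,"dz":-1.2,"wx":0,"wy":0,"wz":0},{"dx":0,"dy":0,"dz":-1.5,"wx":0,"wy":0,"wz":0},{"dx":0,"dy":0,"dz":-1.7,"wx":0,"wy":0,"wz":0},{"dx":0,"dy":0,"dz":-1.7,"wx":0,"wy":0,"wz":0},{"dx":0,"dy":0,"dz":-1.7,"wx":0,"wy":0,"wz":0},{"dx":0,"dy":0,"dz":-1.7,"wx":0,"wy":0,"wz":0},{"dx":0,"dy":0,"dz":-1.7,"wx":0,"wy":0,"wz":0}]' 0.5 25
python3 - <<'E'
from h import *
np.set_printoptions(precision=2,suppress=True)
s=arm.get_state();Rt=R.from_euler('xyz',s['ee_rot'])
p0=np.array(s['eef_pos']); C=np.array([.5794,.0947]); v=p0[:2]-C; r=np.hypot(*v); a0=np.arctan2(v[1],v[0]); print('r',r,'start yaw',a0-np.pi)
aE=-np.pi/2-.083; print('end deg',np.degrees(aE-a0)%360, 'end pt',C+.135*np.array([np.cos(aE),np.sin(aE)]))
for d in range(0,96,6):
    a=a0+np.radians(d); p=np.array([*(C+r*np.array([np.cos(a),np.sin(a)])),p0[2]]); print(d,Rt.inv().apply(p-p0)*100)
E
```

```text
t: 8.6
eef_pos: [0.4447, 0.1059, 0.0775]
ee_rot: [-3.142, 0.0, -2.46]
force: [5.6, -0.7, -7.7]
width: 0.0229
gripper_force: 25.0
r 0.13512710176177384 start yaw -0.08313124169357211
end deg 90.00751959513786 end pt [ 0.57 -0.04]
0 [ 0. -0. -0.]
6 [ 0.92 -1.07 -0.  ]
12 [ 1.73 -2.23 -0.  ]
18 [ 2.41 -3.47 -0.  ]
24 [ 2.96 -4.78 -0.  ]
30 [ 3.37 -6.13 -0.  ]
36 [ 3.63 -7.52 -0.  ]
42 [ 3.75 -8.93 -0.  ]
48 [  3.72 -10.34  -0.  ]
54 [  3.54 -11.75  -0.  ]
60 [  3.22 -13.12  -0.  ]
66 [  2.76 -14.46  -0.  ]
72 [  2.15 -15.74  -0.  ]
78 [  1.42 -16.95   0.  ]
84 [  0.56 -18.07   0.  ]
90 [ -0.4  -19.11   0.  ]
```

```bash
python3 -m crank '[{"dx":0.5,"dy":-0.5,"dz":0,"wx":0,"wy":0,"wz":0},{"dx":0.9,"dy":-1.1,"dz":0,"wx":0,"wy":0,"wz":0},{"dx":1.7,"dy":-2.2,"dz":0,"wx":0,"wy":0,"wz":0},{"dx":2.4,"dy":-3.5,"dz":0,"wx":0,"wy":0,"wz":0},{"dx":3,"dy":-4.8,"dz":0,"wx":0,"wy":0,"wz":0},{"dx":3.4,"dy":-6.1,"dz":0,"wx":0,"wy":0,"wz":0},{"dx":3.6,"dy":-7.5,"dz":0,"wx":0,"wy":0,"wz":0},{"dx":3.75,"dy":-8.9,"dz":0,"wx":0,"wy":0,"wz":0},{"dx":3.7,"dy":-10.3,"dz":0,"wx":0,"wy":0,"wz":0},{"dx":3.7,"dy":-10.3,"dz":0,"wx":0,"wy":0,"wz":0}]' 0.5 25
python3 - <<'E'
from h import *
np.set_printoptions(precision=2,suppress=True)
s=arm.get_state();Rt=R.from_euler('xyz',s['ee_rot'])
p0=np.array(s['eef_pos']); C=np.array([.5794,.0947]); v=p0[:2]-C; r=np.hypot(*v); a0=np.arctan2(v[1],v[0]);e=v/r
print('r',r,'ang',np.degrees(a0)%360-180+np.degrees(.083),'Frad',e@np.array(s['force'])[:2],'Ftan',np.array([-e[1],e[0]])@np.array(s['force'])[:2])
E
```

```text
t: 9.85
eef_pos: [0.4816, 0.0015, 0.0774]
ee_rot: [-3.141, -0.0, -2.462]
force: [4.9, 2.0, -7.2]
width: 0.0232
gripper_force: 25.0
r 0.13514053345107968 ang 48.38170676325996 Frad -4.908659056704954 Ftan 1.9113380447299855
```

```bash
python3 -m crank '[{"dx":-0.1,"dy":-0.7,"dz":0,"wx":0,"wy":0,"wz":0},{"dx":-0.2,"dy":-1.5,"dz":0,"wx":0,"wy":0,"wz":0},{"dx":-0.5,"dy":-2.8,"dz":0,"wx":0,"wy":0,"wz":0},{"dx":-0.95,"dy":-4.15,"dz":0,"wx":0,"wy":0,"wz":0},{"dx":-1.55,"dy":-5.4,"dz":0,"wx":0,"wy":0,"wz":0},{"dx":-2.3,"dy":-6.65,"dz":0,"wx":0,"wy":0,"wz":0},{"dx":-3.1,"dy":-7.75,"dz":0,"wx":0,"wy":0,"wz":0},{"dx":-3.7,"dy":-8.35,"dz":0,"wx":0,"wy":0,"wz":0},{"dx":-4.1,"dy":-8.8,"dz":0,"wx":0,"wy":0,"wz":0},{"dx":-4.1,"dy":-8.8,"dz":0,"wx":0,"wy":0,"wz":0}]' 0.5 25
python3 - <<'E'
from h import *
np.set_printoptions(precision=4,suppress=True)
s=arm.get_state()
p0=np.array(s['eef_pos']); C=np.array([.5794,.0947]); v=p0[:2]-C; r=np.hypot(*v); a0=np.arctan2(v[1],v[0]);e=v/r
print('r',r,'ang',np.degrees(a0)%360-180+np.degrees(.083),'Frad',e@np.array(s['force'])[:2],'Ftan',np.array([-e[1],e[0]])@np.array(s['force'])[:2])
for c in ('scene','side','wrist'):
    arm.grab_frame(c)
    for n in ['load_notch','cell_seat']: print(c,n,[(np.round(q['centre'],4),round(q['confidence'],2)) for q in arm.mark_of(c,n)])
E
```

```text
t: 11.1
eef_pos: [0.5669, -0.04, 0.0764]
ee_rot: [3.139, -0.002, -2.461]
force: [1.0, 6.3, -7.7]
width: 0.0229
gripper_force: 25.0
r 0.1352941179383923 ang 89.4454733364129 Frad -6.398465696667127 Ftan 0.45134049529949616
scene load_notch [(array([ 0.5654, -0.0366,  0.0272]), 0.69), (array([ 0.5898, -0.2982, -0.0017]), 0.51), (array([0.5814, 0.0925, 0.0035]), 0.38)]
scene cell_seat [(array([0.5864, 0.1517, 0.0621]), 0.97)]
side load_notch [(array([ 0.5678, -0.0394,  0.0317]), 0.89), (array([ 0.5392, -0.1971,  0.0018]), 0.53)]
side cell_seat [(array([0.5844, 0.1529, 0.0648]), 0.71)]
wrist load_notch [(array([ 0.5676, -0.0402,  0.0266]), 0.59)]
wrist cell_seat []
```

```bash
python3 -m crank '[{"dx":0,"dy":0,"dz":0.3,"wx":0,"wy":0,"wz":0},{"dx":0,"dy":0,"dz":0.6,"wx":0,"wy":0,"wz":0},{"dx":0,"dy":0,"dz":0.9,"wx":0,"wy":0,"wz":0},{"dx":0,"dy":0,"dz":1.2,"wx":0,"wy":0,"wz":0},{"dx":0,"dy":0,"dz":1.4,"wx":0,"wy":0,"wz":0},{"dx":0,"dy":0,"dz":1.6,"wx":0,"wy":0,"wz":0},{"dx":0,"dy":0,"dz":1.6,"wx":0,"wy":0,"wz":0},{"dx":0,"dy":0,"dz":1.6,"wx":0,"wy":0,"wz":0},{"dx":0,"dy":0,"dz":1.6,"wx":0,"wy":0,"wz":0},{"dx":0,"dy":0,"dz":1.6,"wx":0,"wy":0,"wz":0}]' 0.5 25
```

```text
t: 12.8
eef_pos: [0.5669, -0.04, 0.061]
ee_rot: [3.14, -0.002, -2.461]
force: [-0.4, 6.1, -3.4]
width: 0.0236
gripper_force: 25.0
```

```bash
python3 -m crank '[{"dx":0,"dy":0,"dz":0,"wx":0,"wy":0,"wz":0},{"dx":0,"dy":0,"dz":0,"wx":0,"wy":0,"wz":0},{"dx":0,"dy":0,"dz":0,"wx":0,"wy":0,"wz":0},{"dx":0,"dy":0,"dz":-1,"wx":0,"wy":0,"wz":0},{"dx":0,"dy":0,"dz":-4,"wx":0,"wy":0,"wz":0},{"dx":0,"dy":0,"dz":-8,"wx":0,"wy":0,"wz":0},{"dx":0,"dy":0,"dz":-12,"wx":0,"wy":0,"wz":0},{"dx":0,"dy":0,"dz":-16,"wx":0,"wy":0,"wz":0},{"dx":0,"dy":0,"dz":-18,"wx":0,"wy":0,"wz":0},{"dx":0,"dy":0,"dz":-18,"wx":0,"wy":0,"wz":0}]' 6
python3 - <<'E'
from h import *
np.set_printoptions(precision=4,suppress=True)
f={}
for c in ('scene','side','wrist'):
    f[c]=save(c,'L_'+c+'.png')
    for n in ['plunger_grip','load_notch','cell_seat','cover']: print(c,n,[(np.round(q['centre'],4),round(q['confidence'],2)) for q in arm.mark_of(c,n)])
crop=cv2.resize(f['side'][160:300,160:320,::-1],(640,560)); cv2.imwrite('pics/crop1.png',crop)
print(tool([.4505,-.3105,.24]))
E
```

```text
t: 14.05
eef_pos: [0.5689, -0.04, 0.2442]
ee_rot: [-3.139, 0.004, -2.46]
force: [0.3, 0.2, -0.8]
width: 0.0599
gripper_force: 0.0
scene plunger_grip [(array([ 0.5645, -0.0369,  0.0781]), 0.48)]
scene load_notch [(array([ 0.5676, -0.042 ,  0.0281]), 0.98), (array([0.554 , 0.1743, 0.0736]), 0.34)]
scene cell_seat [(array([0.586 , 0.1531, 0.067 ]), 0.86)]
scene cover [(array([ 0.4493, -0.3093,  0.0013]), 0.68), (array([ 0.3676, -0.4122,  0.0013]), 0.63), (array([ 0.3499, -0.2827,  0.0005]), 0.6), (array([ 0.4965, -0.4115, -0.0009]), 0.56)]
side plunger_grip [(array([ 0.5646, -0.038 ,  0.0754]), 0.64)]
side load_notch [(array([ 0.5644, -0.04  ,  0.0329]), 0.93)]
side cell_seat [(array([0.5849, 0.1548, 0.0659]), 0.72)]
side cover [(array([ 0.3504, -0.2843,  0.001 ]), 0.82), (array([ 0.3764, -0.4092,  0.0004]), 0.77), (array([ 0.4929, -0.4094, -0.0015]), 0.76), (array([ 0.4431, -0.311 ,  0.0017]), 0.74), (array([0.5587, 0.17  , 0.0765]), 0.7)]
wrist plunger_grip [(array([ 0.5685, -0.0343,  0.0789]), 0.74)]
wrist load_notch [(array([ 0.5701, -0.0418,  0.0252]), 0.74)]
wrist cell_seat []
wrist cover []
(array([ 3.1415, -0.0001, -2.4605]), array([ 26.1658, -13.6158,   0.1522]))
```

View pics/crop1.png

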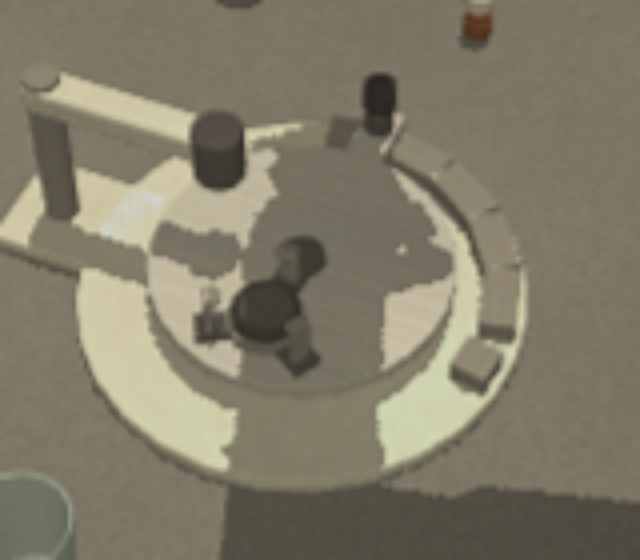

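The cell is clear of the head, at crop (268,310), and the plunger stands home in the loading notch, with its knob at crop (378,95). Next I go over the cover and turn the tool so the gripper body will clear the head when pressing.

```bash
python3 -m crank '[{"dx":1.5,"dy":-0.8,"dz":0,"wx":0,"wy":0,"wz":-9},{"dx":4.5,"dy":-2.3,"dz":0,"wx":0,"wy":0,"wz":-19},{"dx":8,"dy":-4.1,"dz":0,"wx":0,"wy":0,"wz":-29},{"dx":11.5,"dy":-6,"dz":0,"wx":0,"wy":0,"wz":-39},{"dx":15,"dy":-7.8,"dz":0,"wx":0,"wy":0,"wz":-49},{"dx":18.5,"dy":-9.6,"dz":1,"wx":0,"wy":0,"wz":-59},{"dx":22,"dy":-11.4,"dz":2,"wx":0,"wy":0,"wz":-69},{"dx":24.5,"dy":-12.7,"dz":3,"wx":0,"wy":0,"wz":-79},{"dx":26,"dy":-13.5,"dz":4,"wx":0,"wy":0,"wz":-89},{"dx":26.2,"dy":-13.6,"dz":4,"wx":0,"wy":0,"wz":-91}]' 6
python3 - <<'E'
from h import *
np.set_printoptions(precision=4,suppress=True)
C=np.array([.4495,-.310,0])
A=[];B=[]
for c in ('wrist','side','scene'):
    f=save(c,'C_'+c+'.png'); cal=arm.calibration(c)
    print(c,[(np.round(q['centre'],4),round(q['confidence'],2)) for q in arm.mark_of(c,'cover')])
    best=None
    for m in arm.masks_of(c,'cover'):
        ys,xs=np.nonzero(m['pixels']); d=np.hypot(*(np.array([xs.mean(),ys.mean()])-proj(c,C+[0,0,.02],cal)))
        if best is None or d<best[0]: best=(d,m['pixels'])
    k=best[1]&(f.max(2)<50); ys,xs=np.nonzero(k); 
    if len(xs)<5: print('nodark',best[0]);continue
    px=(xs.mean(),ys.mean()); print(px,len(xs),best[0])
    o,d=ray(c,px,cal); d/=np.linalg.norm(d); P=np.eye(3)-np.outer(d,d); A.append(P);B.append(P@o)
    if len(A)>1: print('tri knob middle (expect z .032)',np.linalg.solve(sum(A),sum(B)))
s=arm.get_state(); print(s['eef_pos'],s['ee_rot'],s['q'])
E
```

```text
t: 16.05
eef_pos: [0.4491, -0.3114, 0.2007]
ee_rot: [3.141, 0.001, -0.871]
force: [0.5, 1.2, 0.7]
width: 0.0603
gripper_force: 0.0
wrist [(array([ 0.3491, -0.2885,  0.0013]), 0.82), (array([ 0.4523, -0.3112,  0.0015]), 0.69), (array([ 0.371 , -0.4096,  0.0006]), 0.68), (array([ 0.4927, -0.4113, -0.0024]), 0.57)]
(np.float64(260.0053050397878), np.float64(174.16445623342176)) 377 2.019385402916173
side [(array([ 0.3459, -0.2848,  0.0012]), 0.85), (array([ 0.3773, -0.4107,  0.0011]), 0.76), (array([ 0.4458, -0.3121, -0.0008]), 0.62), (array([ 0.4958, -0.411 , -0.0028]), 0.57), (array([0.5825, 0.1535, 0.0624]), 0.27)]
(np.float64(314.76190476190476), np.float64(143.14285714285714)) 63 2.177355453337898
tri knob middle (expect z .032) [ 0.4458 -0.3092  0.0289]
scene [(array([ 0.449 , -0.3102,  0.002 ]), 0.7), (array([ 0.4965, -0.4089, -0.0004]), 0.7), (array([ 0.3529, -0.2804,  0.0013]), 0.55), (array([ 0.3689, -0.4146,  0.0009]), 0.52)]
(np.float64(170.96875), np.float64(226.40625)) 32 2.3217769237777395
tri knob middle (expect z .032) [ 0.4461 -0.3083  0.0293]
[ 0.4504 -0.3103  0.2017] [-3.1414 -0.0002 -0.8721] [-0.2451  0.1669 -0.3087 -0.     -1.0949  0.9438]
```

View pics/C_wrist.png

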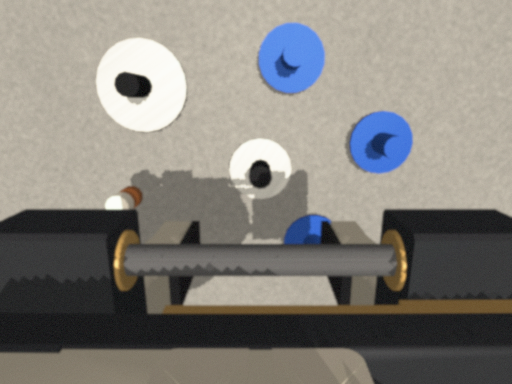

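The cover is at (260,170) with its knob at (260,174) and stands clear. The wide lid is at (141,85) and the blue look-alikes at (291,58), (382,142) and (310,230).

Run:
```python
from h import *
np.set_printoptions(precision=4,suppress=True)
cal=arm.calibration('wrist'); f=cv2.imread('pics/C_wrist.png')
print('knob',atz('wrist',(260.0,174.2),.032,cal))
w=np.zeros(f.shape[:2],np.uint8); w[125:215,215:305]=255
hsv=cv2.cvtColor(f,cv2.COLOR_BGR2HSV); m=((f.min(2)>185)&(w>0)).astype(np.uint8)
c=max(cv2.findContours(m,cv2.RETR_EXTERNAL,cv2.CHAIN_APPROX_NONE)[0],key=cv2.contourArea)
e=cv2.fitEllipse(cv2.convexHull(c)); print(e, cv2.boundingRect(c)); P=atz('wrist',e[0],.012,cal); print('disc',P)
print('diam',[np.linalg.norm(atz('wrist',(e[0][0]-e[1][i]/2,e[0][1]),.012,cal)-atz('wrist',(e[0][0]+e[1][i]/2,e[0][1]),.012,cal)) for i in (0,1)])
print(tool([.4475,-.3100,.029]))
```

```text
knob [ 0.4473 -0.3086  0.032 ]
((260.1255187988281, 163.23095703125), (49.80196762084961, 63.15766906738281), 89.71729278564453) (229, 138, 63, 42)
disc [ 0.4519 -0.3144  0.012 ]
diam [np.float64(0.051789258441973435), np.float64(0.06568026721885771)]
(array([-3.1414, -0.0002, -0.8721]), array([-0.2133,  0.201 , 17.2709]))
```

```bash
python3 -m crank '[{"dx":-0.1,"dy":0.1,"dz":2,"wx":0,"wy":0,"wz":0},{"dx":-0.2,"dy":0.2,"dz":5,"wx":0,"wy":0,"wz":0},{"dx":-0.2,"dy":0.2,"dz":8,"wx":0,"wy":0,"wz":0},{"dx":-0.2,"dy":0.2,"dz":11,"wx":0,"wy":0,"wz":0},{"dx":-0.2,"dy":0.2,"dz":13.5,"wx":0,"wy":0,"wz":0},{"dx":-0.2,"dy":0.2,"dz":15.5,"wx":0,"wy":0,"wz":0},{"dx":-0.2,"dy":0.2,"dz":16.8,"wx":0,"wy":0,"wz":0},{"dx":-0.2,"dy":0.2,"dz":17.4,"wx":0,"wy":0,"wz":0},{"dx":-0.2,"dy":0.2,"dz":17.4,"wx":0,"wy":0,"wz":0},{"dx":-0.2,"dy":0.2,"dz":17.4,"wx":0,"wy":0,"wz":0}]' 6
python3 -m crank '[{"dx":0,"dy":0,"dz":0,"wx":0,"wy":0,"wz":0},{"dx":0,"dy":0,"dz":0,"wx":0,"wy":0,"wz":0},{"dx":0,"dy":0,"dz":0,"wx":0,"wy":0,"wz":0},{"dx":0,"dy":0,"dz":0,"wx":0,"wy":0,"wz":0},{"dx":0,"dy":0,"dz":0,"wx":0,"wy":0,"wz":0},{"dx":0,"dy":0,"dz":0,"wx":0,"wy":0,"wz":0},{"dx":0,"dy":0,"dz":0,"wx":0,"wy":0,"wz":0},{"dx":0,"dy":0,"dz":0,"wx":0,"wy":0,"wz":0},{"dx":0,"dy":0,"dz":0,"wx":0,"wy":0,"wz":0},{"dx":0,"dy":0,"dz":0,"wx":0,"wy":0,"wz":0}]' 0.5 50
```

```text
t: 17.75
eef_pos: [0.4479, -0.3105, 0.0283]
ee_rot: [-3.141, -0.001, -0.872]
force: [0.1, -0.5, 0.3]
width: 0.06
gripper_force: 0.0
t: 19.0
eef_pos: [0.4474, -0.3103, 0.0276]
ee_rot: [-3.142, -0.0, -0.872]
force: [0.5, -0.1, 0.3]
width: 0.021
gripper_force: 50.0
```

```bash
python3 -m crank '[{"dx":0,"dy":0,"dz":-1,"wx":0,"wy":0,"wz":0},{"dx":0,"dy":0,"dz":-4,"wx":0,"wy":0,"wz":0},{"dx":0,"dy":0,"dz":-8,"wx":0,"wy":0,"wz":0},{"dx":0,"dy":0,"dz":-12,"wx":0,"wy":0,"wz":0},{"dx":0,"dy":0,"dz":-16,"wx":0,"wy":0,"wz":0},{"dx":-1,"dy":-1.5,"dz":-18.5,"wx":0,"wy":0,"wz":0},{"dx":-3,"dy":-4.5,"dz":-19,"wx":0,"wy":0,"wz":0},{"dx":-5,"dy":-7.5,"dz":-19,"wx":0,"wy":0,"wz":0},{"dx":-7,"dy":-10.5,"dz":-19,"wx":0,"wy":0,"wz":0},{"dx":-8,"dy":-12,"dz":-19,"wx":0,"wy":0,"wz":0}]' 0.5 50
python3 -m crank '[{"dx":-2,"dy":-3,"dz":0,"wx":0,"wy":0,"wz":0},{"dx":-4.5,"dy":-6.8,"dz":0,"wx":0,"wy":0,"wz":0},{"dx":-7,"dy":-10.6,"dz":0,"wx":0,"wy":0,"wz":0},{"dx":-9.5,"dy":-14.4,"dz":0,"wx":0,"wy":0,"wz":0},{"dx":-12,"dy":-18.1,"dz":0,"wx":0,"wy":0,"wz":0},{"dx":-14.5,"dy":-22,"dz":0,"wx":0,"wy":0,"wz":0},{"dx":-17,"dy":-25.5,"dz":0,"wx":0,"wy":0,"wz":0},{"dx":-18.5,"dy":-28,"dz":0,"wx":0,"wy":0,"wz":0},{"dx":-18.5,"dy":-28,"dz":0,"wx":0,"wy":0,"wz":0},{"dx":-18.5,"dy":-28,"dz":0,"wx":0,"wy":0,"wz":0}]' 0.5 50
python3 - <<'E'
from h import *
np.set_printoptions(precision=4,suppress=True)
f=[]
for c in ('wrist','side','scene'):
  for k in range(2):
    f.append(save(c,'H_'+c+'.png'))
    for n in ('cover','cell_seat','plunger_grip','clip_nose'): print(c,n,[(np.round(q['centre'],4),round(q['confidence'],2)) for q in arm.mark_of(c,n) if q['centre'][1]>-.2])
s=arm.get_state(); print(s['eef_pos'],s['ee_rot'],s['q'],s['force'],tool([.5852,.153,.11])[1])
cv2.imwrite('pics/crop2.png',np.hstack([cv2.resize(f[0],(400,300)),cv2.resize(f[2][130:310,130:370],(400,300))])[:,:,::-1])
E
```

```text
t: 20.25
eef_pos: [0.4879, -0.1705, 0.2182]
ee_rot: [-3.141, -0.0, -0.871]
force: [-0.7, -0.1, -0.7]
width: 0.0211
gripper_force: 50.0
t: 21.5
eef_pos: [0.583, 0.1493, 0.2174]
ee_rot: [3.141, 0.0, -0.872]
force: [-0.1, 0.4, -1.3]
width: 0.0204
gripper_force: 50.0
wrist cover [(array([0.5891, 0.1475, 0.1891]), 0.88)]
wrist cell_seat [(array([0.5845, 0.156 , 0.0631]), 0.61)]
wrist plunger_grip [(array([ 0.5668, -0.0408,  0.0755]), 0.76)]
wrist clip_nose []
wrist cover [(array([0.5868, 0.1465, 0.1908]), 0.81)]
wrist cell_seat [(array([0.5842, 0.1549, 0.062 ]), 0.67)]
wrist plunger_grip [(array([ 0.5649, -0.0384,  0.0753]), 0.74)]
wrist clip_nose []
side cover [(array([0.582 , 0.1492, 0.1874]), 0.55)]
side cell_seat [(array([0.5859, 0.1536, 0.0645]), 0.97)]
side plunger_grip [(array([ 0.5691, -0.0371,  0.0751]), 0.42)]
side clip_nose [(array([0.5572, 0.17  , 0.077 ]), 0.44), (array([0.6393, 0.0964, 0.1053]), 0.4)]
side cover [(array([0.5841, 0.1482, 0.1904]), 0.67)]
side cell_seat [(array([0.5853, 0.1529, 0.0625]), 0.8)]
side plunger_grip [(array([ 0.5676, -0.0397,  0.0771]), 0.67)]
side clip_nose [(array([0.5612, 0.1712, 0.0771]), 0.57)]
scene cover [(array([0.5859, 0.1495, 0.1929]), 0.49)]
scene cell_seat [(array([0.5853, 0.1506, 0.0645]), 0.6)]
scene plunger_grip [(array([ 0.5673, -0.0367,  0.0748]), 0.58)]
scene clip_nose [(array([0.5934, 0.4686, 0.0011]), 0.55), (array([0.5558, 0.1761, 0.0762]), 0.43)]
scene cover [(array([ 0.6664,  0.3588, -0.0045]), 0.7), (array([0.5831, 0.15  , 0.1882]), 0.5)]
scene cell_seat [(array([0.5839, 0.154 , 0.064 ]), 0.82)]
scene plunger_grip [(array([ 0.5641, -0.0337,  0.0757]), 0.61)]
scene clip_nose [(array([ 0.5369, -0.1992,  0.0024]), 0.75), (array([0.5542, 0.1758, 0.0749]), 0.6)]
[0.5832 0.1499 0.2176] [-3.1416 -0.     -0.8722] [ 0.5757  0.2459 -0.1685  0.     -1.1563  0.123 ] [-0.1777 -1.2122 -2.0556] [-0.1135 -0.3524 10.757 ]
```

View pics/crop2.png

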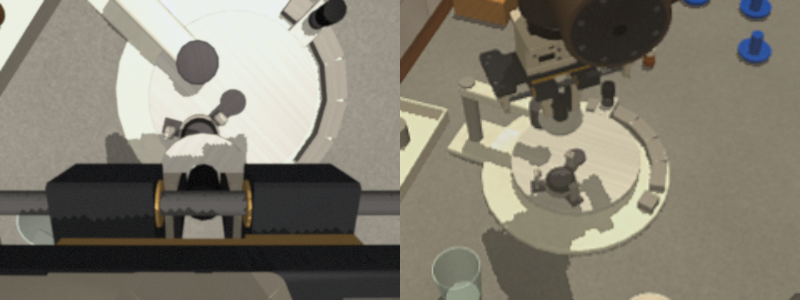

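```bash
python3 -m crank '[{"dx":-0.1,"dy":-0.1,"dz":1,"wx":0,"wy":0,"wz":0},{"dx":-0.3,"dy":-0.3,"dz":3,"wx":0,"wy":0,"wz":0},{"dx":-0.3,"dy":-0.3,"dz":5,"wx":0,"wy":0,"wz":0},{"dx":-0.3,"dy":-0.3,"dz":7,"wx":0,"wy":0,"wz":0},{"dx":-0.3,"dy":-0.3,"dz":8.3,"wx":0,"wy":0,"wz":0},{"dx":-0.3,"dy":-0.3,"dz":8.8,"wx":0,"wy":0,"wz":0},{"dx":-0.3,"dy":-0.3,"dz":8.8,"wx":0,"wy":0,"wz":0},{"dx":-0.3,"dy":-0.3,"dz":8.8,"wx":0,"wy":0,"wz":0},{"dx":-0.3,"dy":-0.3,"dz":8.8,"wx":0,"wy":0,"wz":0},{"dx":-0.3,"dy":-0.3,"dz":8.8,"wx":0,"wy":0,"wz":0}]' 0.5 50
python3 - <<'E'
from h import *
np.set_printoptions(precision=4,suppress=True)
for c in ('wrist','side','scene'):
  for k in range(3):
    f=save(c,'J_'+c+'.png')
    print(c,[(n,np.round(q['centre'],4)) for n in ('cover','cell_seat') for q in arm.mark_of(c,n)[:6] if q['centre'][1]>0 and q['centre'][1]<.25])
  if c!='wrist':
    u,v=proj(c,[.585,.153,.09]).astype(int); im=cv2.resize(f[v-45:v+45,u-60:u+60],(400,300)); g=im if c=='side' else np.hstack([g,im])
cv2.imwrite('pics/crop3.png',g[:,:,::-1])
s=arm.get_state(); print(s['eef_pos'],s['force'])
E
```

```text
t: 24.25
eef_pos: [0.5837, 0.1542, 0.13]
ee_rot: [-3.141, -0.0, -0.872]
force: [-0.6, -0.1, -1.6]
width: 0.021
gripper_force: 50.0
wrist [('cover', array([0.588 , 0.1548, 0.1037]))]
wrist [('cover', array([0.5892, 0.154 , 0.1024]))]
wrist [('cover', array([0.5897, 0.1495, 0.1036]))]
side [('cover', array([0.5837, 0.1528, 0.1033])), ('cell_seat', array([0.5843, 0.153 , 0.0638]))]
side [('cover', array([0.5823, 0.1543, 0.0993])), ('cell_seat', array([0.5866, 0.151 , 0.0618]))]
side [('cover', array([0.5822, 0.1528, 0.1053])), ('cell_seat', array([0.5871, 0.1549, 0.0624]))]
scene [('cover', array([0.5856, 0.1558, 0.1006])), ('cell_seat', array([0.5848, 0.1501, 0.0636]))]
scene [('cell_seat', array([0.5866, 0.1536, 0.059 ]))]
scene [('cell_seat', array([0.5837, 0.1508, 0.0614]))]
[0.5836 0.154  0.1296] [ 0.7129  0.117  -1.0726]
```

View pics/crop3.png

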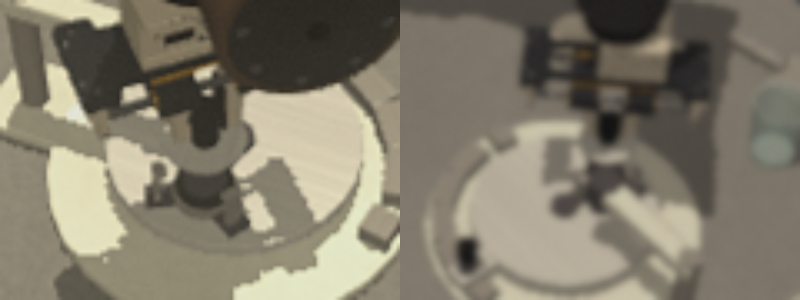

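The cover hangs level above the cell, at crop (205,145) in the side view and (608,165) in the scene view, centred within 2 mm. I shift 1 mm and go down to the first clip contact.

```bash
python3 -m crank '[{"dx":0.1,"dy":0,"dz":0.5,"wx":0,"wy":0,"wz":0},{"dx":0.1,"dy":0,"dz":1,"wx":0,"wy":0,"wz":0},{"dx":0.1,"dy":0,"dz":1.5,"wx":0,"wy":0,"wz":0},{"dx":0.1,"dy":0,"dz":2,"wx":0,"wy":0,"wz":0},{"dx":0.1,"dy":0,"dz":2.4,"wx":0,"wy":0,"wz":0},{"dx":0.1,"dy":0,"dz":2.6,"wx":0,"wy":0,"wz":0},{"dx":0.1,"dy":0,"dz":2.8,"wx":0,"wy":0,"wz":0},{"dx":0.1,"dy":0,"dz":2.9,"wx":0,"wy":0,"wz":0},{"dx":0.1,"dy":0,"dz":3,"wx":0,"wy":0,"wz":0},{"dx":0.1,"dy":0,"dz":3,"wx":0,"wy":0,"wz":0}]' 0.5 50
```

```text
t: 26.85
eef_pos: [0.5852, 0.1535, 0.1008]
ee_rot: [-3.139, -0.001, -0.872]
force: [1.1, -2.4, 6.9]
width: 0.0213
gripper_force: 50.0
```

```bash
python3 -m crank '[{"dx":0.1,"dy":0,"dz":0.1,"wx":0,"wy":0,"wz":0},{"dx":0.1,"dy":0,"dz":0.2,"wx":0,"wy":0,"wz":0},{"dx":0.1,"dy":0,"dz":0.3,"wx":0,"wy":0,"wz":0},{"dx":0.1,"dy":0,"dz":0.4,"wx":0,"wy":0,"wz":0},{"dx":0.1,"dy":0,"dz":0.5,"wx":0,"wy":0,"wz":0},{"dx":0.1,"dy":0,"dz":0.6,"wx":0,"wy":0,"wz":0},{"dx":0.1,"dy":0,"dz":0.7,"wx":0,"wy":0,"wz":0},{"dx":0.1,"dy":0,"dz":0.8,"wx":0,"wy":0,"wz":0},{"dx":0.1,"dy":0,"dz":0.9,"wx":0,"wy":0,"wz":0},{"dx":0.1,"dy":0,"dz":0.9,"wx":0,"wy":0,"wz":0}]' 0.5 60
```

```text
t: 28.1
eef_pos: [0.5845, 0.1527, 0.0896]
ee_rot: [3.141, 0.001, -0.873]
force: [2.9, 1.5, -6.7]
width: 0.0208
gripper_force: 60.0
```

The clips now pull the cover down (Fz -6.7), so it has snapped. I press on for about 10 N.

```bash
python3 -m crank '[{"dx":0,"dy":0,"dz":0.05,"wx":0,"wy":0,"wz":0},{"dx":0,"dy":0,"dz":0.1,"wx":0,"wy":0,"wz":0},{"dx":0,"dy":0,"dz":0.15,"wx":0,"wy":0,"wz":0},{"dx":0,"dy":0,"dz":0.2,"wx":0,"wy":0,"wz":0},{"dx":0,"dy":0,"dz":0.25,"wx":0,"wy":0,"wz":0},{"dx":0,"dy":0,"dz":0.3,"wx":0,"wy":0,"wz":0},{"dx":0,"dy":0,"dz":0.35,"wx":0,"wy":0,"wz":0},{"dx":0,"dy":0,"dz":0.4,"wx":0,"wy":0,"wz":0},{"dx":0,"dy":0,"dz":0.4,"wx":0,"wy":0,"wz":0},{"dx":0,"dy":0,"dz":0.4,"wx":0,"wy":0,"wz":0}]' 0.5 60
python3 - <<'E'
from h import *
np.set_printoptions(precision=4,suppress=True)
for k in range(4):
    arm.grab_frame('side'); s=arm.get_state(); print(s['eef_pos'],s['force'],s['moment'])
print([np.round(q['centre'],4) for q in arm.mark_of('side','cover')],[np.round(q['centre'],4) for q in arm.mark_of('side','plunger_grip')])
E
```

```text
t: 29.35
eef_pos: [0.5848, 0.1525, 0.0867]
ee_rot: [3.142, -0.0, -0.872]
force: [-2.9, 1.2, 4.3]
width: 0.0206
gripper_force: 60.0
[0.5848 0.1525 0.0867] [-3.0257  0.7853  6.3194] [0.3208 1.1766 0.0283]
[0.5849 0.1525 0.0868] [-3.7295 -0.15    5.0639] [ 0.3541  1.1501 -0.0014]
[0.5849 0.1525 0.0868] [-2.1421  0.6275  4.3759] [0.3165 1.1726 0.0093]
[0.5848 0.1525 0.0867] [-2.8946  0.5185  5.2664] [ 0.3485  1.1682 -0.0536]
[array([0.5858, 0.1518, 0.0613]), array([ 0.3449, -0.2833,  0.0011])] [array([0.5826, 0.1509, 0.0583])]
```

```bash
python3 -m crank '[{"dx":0,"dy":0,"dz":0.05,"wx":0,"wy":0,"wz":0},{"dx":0,"dy":0,"dz":0.1,"wx":0,"wy":0,"wz":0},{"dx":0,"dy":0,"dz":0.15,"wx":0,"wy":0,"wz":0},{"dx":0,"dy":0,"dz":0.2,"wx":0,"wy":0,"wz":0},{"dx":0,"dy":0,"dz":0.2,"wx":0,"wy":0,"wz":0},{"dx":0,"dy":0,"dz":0.2,"wx":0,"wy":0,"wz":0},{"dx":0,"dy":0,"dz":0.2,"wx":0,"wy":0,"wz":0},{"dx":0,"dy":0,"dz":0.2,"wx":0,"wy":0,"wz":0},{"dx":0,"dy":0,"dz":0.2,"wx":0,"wy":0,"wz":0},{"dx":0,"dy":0,"dz":0.2,"wx":0,"wy":0,"wz":0}]' 0.5 60
python3 - <<'E'
from h import *
np.set_printoptions(precision=3,suppress=True)
F=[];P=[]
for k in range(10):
    f=save('side','E_side.png'); s=arm.get_state(); F.append([*s['force'],*s['moment']]);P.append(s['eef_pos'])
print(np.mean(P,0),np.mean(F,0),np.std(F,0))
u,v=proj('side',[.585,.153,.07]).astype(int); a=cv2.resize(f[v-45:v+45,u-60:u+60],(800,600))
cv2.imwrite('pics/crop4.png',a[:,:,::-1])
E
```

```text
t: 30.9
eef_pos: [0.5849, 0.1524, 0.0852]
ee_rot: [-3.141, -0.0, -0.872]
force: [-3.8, 1.0, 8.7]
width: 0.0208
gripper_force: 60.0
[0.585 0.152 0.085] [-3.97   1.102  8.38   0.307  1.655  0.003] [0.641 0.415 0.65  0.031 0.019 0.028]
```

View pics/crop4.png

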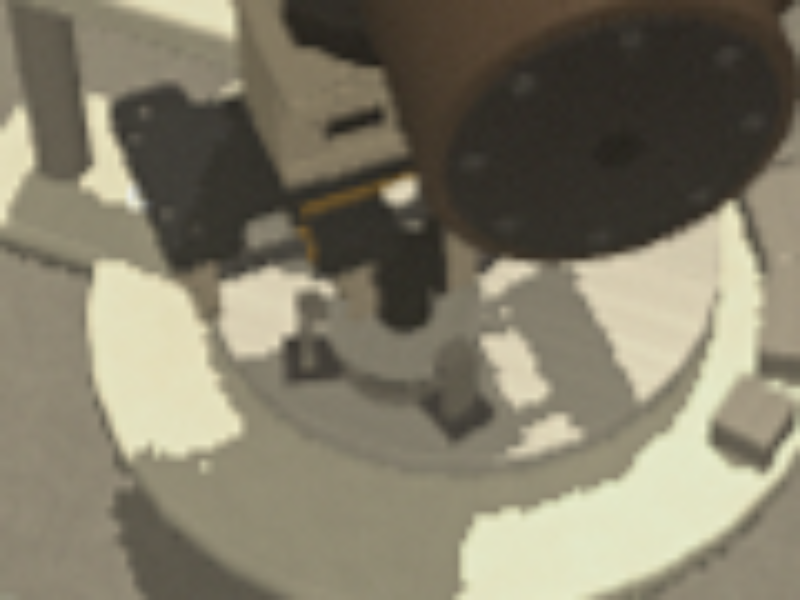

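The cover sits level under the clips, at crop (405,335), with clips showing at (310,330) and (460,375). The push is 8.4 N, so I trim it a little and relieve the side force.

```bash
python3 -m crank '[{"dx":-0.03,"dy":0.04,"dz":0.03,"wx":0,"wy":0,"wz":0},{"dx":-0.03,"dy":0.04,"dz":0.06,"wx":0,"wy":0,"wz":0},{"dx":-0.03,"dy":0.04,"dz":0.06,"wx":0,"wy":0,"wz":0},{"dx":-0.03,"dy":0.04,"dz":0.06,"wx":0,"wy":0,"wz":0},{"dx":-0.03,"dy":0.04,"dz":0.06,"wx":0,"wy":0,"wz":0},{"dx":-0.03,"dy":0.04,"dz":0.06,"wx":0,"wy":0,"wz":0},{"dx":-0.03,"dy":0.04,"dz":0.06,"wx":0,"wy":0,"wz":0},{"dx":-0.03,"dy":0.04,"dz":0.06,"wx":0,"wy":0,"wz":0},{"dx":-0.03,"dy":0.04,"dz":0.06,"wx":0,"wy":0,"wz":0},{"dx":-0.03,"dy":0.04,"dz":0.06,"wx":0,"wy":0,"wz":0}]' 0.5 60
python3 - <<'E'
from h import *
np.set_printoptions(precision=4,suppress=True)
F=[];P=[]
for k in range(10):
    f=arm.grab_frame('side' if k%2 else 'scene'); s=arm.get_state(); F.append([*s['force'],*s['moment']]);P.append(s['eef_pos'])
print(np.mean(P,0),np.mean(F,0),s['t'],s['width'])
for c in('side','scene'): print([(n,np.round(q['centre'],4)) for n in ('cover','seal','plunger_grip','wide_lid') for q in arm.mark_of(c,n)[:2]])
E
```

```text
t: 32.65
eef_pos: [0.5848, 0.1525, 0.0849]
ee_rot: [-3.141, -0.001, -0.872]
force: [-2.6, 0.1, 8.9]
width: 0.0208
gripper_force: 60.0
[0.5848 0.1525 0.0848] [-2.781   0.6872  8.8825  0.1145  1.3197 -0.0172] 33.15 0.020843979716187386
[('cover', array([0.5838, 0.1501, 0.0598])), ('cover', array([ 0.3456, -0.2818, -0.0016])), ('plunger_grip', array([ 0.3948,  0.3175, -0.0003]))]
[('cover', array([ 0.37  , -0.4116,  0.0004])), ('cover', array([ 0.4935, -0.4101, -0.0006])), ('seal', array([ 0.7323, -0.1939, -0.0024])), ('plunger_grip', array([ 0.5671, -0.0337,  0.0763])), ('wide_lid', array([ 0.5882, -0.2981, -0.0018]))]
```

```bash
python3 -m crank '[{"dx":0,"dy":0.02,"dz":0.04,"wx":0,"wy":0,"wz":0},{"dx":0,"dy":0.02,"dz":0.04,"wx":0,"wy":0,"wz":0},{"dx":0,"dy":0.02,"dz":0.04,"wx":0,"wy":0,"wz":0},{"dx":0,"dy":0.02,"dz":0.04,"wx":0,"wy":0,"wz":0},{"dx":0,"dy":0.02,"dz":0.04,"wx":0,"wy":0,"wz":0},{"dx":0,"dy":0.02,"dz":0.04,"wx":0,"wy":0,"wz":0},{"dx":0,"dy":0.02,"dz":0.04,"wx":0,"wy":0,"wz":0},{"dx":0,"dy":0.02,"dz":0.04,"wx":0,"wy":0,"wz":0},{"dx":0,"dy":0.02,"dz":0.04,"wx":0,"wy":0,"wz":0},{"dx":0,"dy":0.02,"dz":0.04,"wx":0,"wy":0,"wz":0}]' 0.5 60
python3 - <<'E'
from h import *
F=[]
for k in range(8):
    arm.grab_frame('side'); F.append(arm.get_state()['force'])
m=np.mean(F,0); print(m)
if 8.5<m[2]<11.5: print(arm.job_done())
E
```

```text
t: 34.8
eef_pos: [0.5848, 0.1525, 0.0846]
ee_rot: [-3.14, -0.001, -0.872]
force: [-2.7, 0.6, 9.0]
width: 0.0209
gripper_force: 60.0
[-3.00889581  0.68408104  9.48291004]
the job is handed in; nothing more can be done
None
```

The job is handed in: the table is turned with the plunger home in the loading notch, the smaller cover is snapped level under the clips, and the fingers still hold it down with about 9.5 N.

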